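Point out the steps of a dilution

ROBOT

A 6-joint arm with a two-finger parallel gripper is mounted at the origin on a cart in front of the work surface, level with it; the furniture and walls round the work are solid. World frame = base frame: x ahead of the robot, y to its left, z up, the work surface at z = 0. Lengths are in mm, angles in rad, forces in N, time in s.
With the tool pointing down it reaches from about 350 to 775 mm from the base axis. Payload 7.3 kg.
Tool frame: the origin (TCP) lies between the finger pads, 19 mm behind the fingertips; this is the grasp point; z points along the fingers, y is the line along which they close (so a half turn about z gives the same grasp; the last joint's range is limited). The gripper opens to 92 mm and grips with 3 to 60 N. Pads are 19 mm wide; open, the fingers measure 130 mm over their backs; the gripper's body (75 mm by 190 mm) begins 47 mm behind the grasp point.
Start: joints at [-1.487, 0.342, 1.524, -0, 1.275, -0.146], TCP at [119.607, -511.211, 245.541] pointing down, gripper open.
Joint ranges: [-2.53, 2.53], [-0.77, 2.02], [0.04, 2.7], [-1, 4.14], [0.28, 2.66], [-3.11, 3.11]. Speed limits (rad/s): [2.57, 2.57, 3.14, 3.14, 3.14, 3.14].

INTERFACE

Orientations are given as [roll, pitch, yaw] about the fixed x, y, z axes, in that order (R = Rz(yaw) Ry(pitch) Rx(roll)).
In Python, from plant import bot gives the robot as it stands.
- The arm moves only by the shell command python3 shift.py, which reads ROWS from standard input. ROWS is a JSON list that holds a single list of rows (three levels of brackets), with 1 to 5 rows, each of 5 numbers: the finger opening in mm, then dx, dy, dz in fractions of the full range, 1 being 1000 mm, then a turn about the tool's z in normalised numbers (1 is 4 rad); each row is the pose to reach, as a shift and turn from the pose commanded when the command began, along the tool's axes at that moment; what a row does not reach only later rows make up. A row lasts 1/8 s, in which the tool goes at most 62.5 mm and 0.188 rad, less where a joint would pass 70% of its speed; a pose out of reach is approached as far as the arm can. The fingers move at their own pace and stop on an object; the grip force is fixed at half the most. Time passes only in rows, so rows that do not move let the fingers close. It prints the time, the measured TCP pose, the force, the opening and the grip force at its end. No shift or turn number may pass 1 either way. Input that does not fit is refused with a message, and nothing moves.
- bot.get_obs(): the state, without advancing time (a new reading comes with each control period).
- bot.capture(name): name is "scene" or "top"; returns a dict with "color" (420x560x3 uint8, red, green, blue), "K" (3x3 intrinsics, pixels), "R" (3x3) and "t" (3): a world point X has camera coordinates R X + t. Camera axes: x right, y down, z forward; pixel columns grow to the right and rows downward; lengths in mm; the calibration is good to about 2 mm. A picture is of the moment at which its call begins. There is no depth.
- bot.close_job(): hands the job in; it is judged then, once.
The state is a dict: "time": time; "joint_positions": joint angles; "dq": joint speeds; "tau": joint torques, N m; "tool_pos": TCP position; "tcp_rot": TCP orientation; "contact_force": force on the tool from outside, world axes, zero at the start; "moment": the same for the moment, N m; "grip_width": finger opening in mm; "finger_force": force on a finger pad.
Only numpy, scipy, OpenCV 4.12 (cv2) and the standard library are available. Lean on these libraries where they do the work, as an engineer would, in place of code of your own. Each camera call takes 0.05 s, during which the arm holds its last target. There are 200 camera calls.

TASK

Show a trainee the steps of a dilution by pointing straight down with the fingertips from just above each thing: first at the middle one of the three brown stoppered bottles in the tray, then at the tall narrow glass beaker, then at the big plastic beaker with the handle. Keep the fingertips two to four centimetres above the middle of its top and stay there for about two seconds each time, and finish still pointing at the big beaker. Touch and move nothing, point at nothing else, and pass well above the other things on the way.

Things in the scene. Friction and masses are not known exactly. Their poses are not given: they have to be found in the camera images.
- tray: fixed white plastic spill tray, 120 x 320 x 22 mm, floor 4 mm thick; the three brown bottles stand in it in a row along its long side (its y axis), 98 mm apart, which one is in the middle changes. Origin: centre of its underside
- tray_middle (a point): centre of the tray's inner floor, where the middle bottle stands; y along the row
- bottle_a_top (a point): brown glass bottle with a shoulder, neck and flat stopper, 73 mm across, 150 mm high, loose; one of three alike in the white tray. Point: centre of the stopper's top; z up
- bottle_b_top (a point): brown glass bottle with a shoulder, neck and flat stopper, 73 mm across, 150 mm high, loose; one of three alike in the white tray. Point: centre of the stopper's top; z up
- bottle_c_top (a point): brown glass bottle with a shoulder, neck and flat stopper, 71 mm across, 156 mm high, loose; one of three alike in the white tray. Point: centre of the stopper's top; z up
- tall_beaker_top (a point): tall narrow clear glass beaker with a small spout, about 43 mm across, 111 mm high, loose on the bench. Point: centre of its mouth at rim height; z up
- big_beaker_top (a point): big translucent plastic beaker with a spout and, across from it, a handle, about 100 mm across, 119 mm high, loose on the bench. Point: centre of its mouth at rim height; z up, y towards the handle
- low_beaker_top (a point): small low clear glass beaker with a spout, about 60 mm across, 67 mm high, a bystander. Point: centre of its mouth at rim height
- mug_top (a point): white enamel mug with a black rim and a handle, 99 mm across, 101 mm high, a bystander. Point: centre of its mouth at rim height

How it is judged:
By the outcome, as a careful person would: the job done as asked, in the order asked, and still so for the second after the job is handed in, with the robot touching nothing.
It also fails if it takes over 59 s, if anything falls off the work surface, if the arm or the gripper's body presses on something with over 40 N, if the wrist force passes 120 N, or if a joint passes its speed limit or range.

## Working session

There is one attempt and no reset: what is moved stays moved. The work goes in short steps, Python scripts to look and compute and a shell command to move; the robot and the scene stay as the last step left them, time stands still between calls to the robot, and variables do not carry over. Pictures are saved under pics/ and viewed, at most 10 in all, crops included, and the job is handed in when it is done.

```bash
mkdir -p pics; python3 - <<'E'
from plant import bot
import cv2,numpy as np
for n in("scene","top"):
    c=bot.capture(n); cv2.imwrite(f"pics/{n}0.png",c["color"][:,:,::-1]); np.savez(f"{n}0.npz",K=c["K"],R=c["R"],t=c["t"])
    print(n,c["K"].round(1).tolist(),c["R"].round(3).tolist(),c["t"].round(1))
o=bot.get_obs();print(o["time"],o["tool_pos"],o["tcp_rot"])
E
```

```text
scene [[467.9, 0.0, 275.7], [0.0, 467.9, 217.0], [0.0, 0.0, 1.0]] [[-0.642, -0.767, -0.021], [-0.475, 0.419, -0.774], [0.602, -0.487, -0.633]] [381.9 312.4 996.4]
top [[477.9, 0.0, 273.7], [0.0, 477.9, 209.0], [0.0, 0.0, 1.0]] [[-0.008, -1.0, -0.004], [-0.99, 0.008, -0.138], [0.138, 0.003, -0.99]] [  73.5  523.5 1462.8]
0.1 [ 119.58724707 -510.84883738  244.92101044] [-3.14023335e+00 -1.76899926e-04  2.29834084e-01]
```

View pics/scene0.png

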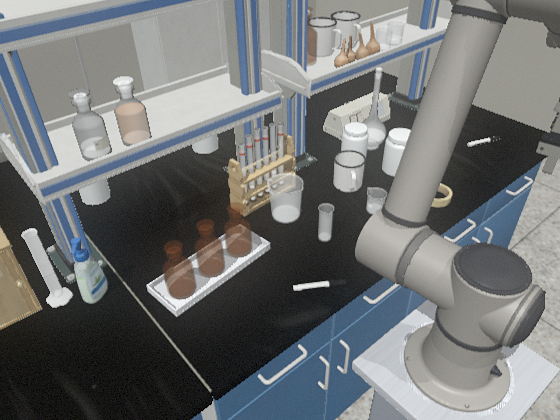

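View pics/top0.png

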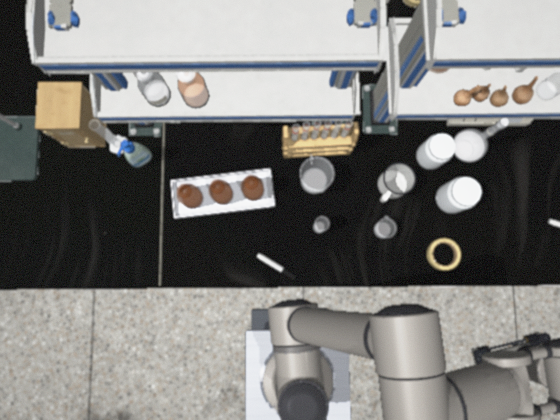

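The scene view shows three brown bottles in the tray (stoppers near (174,246), (206,226), (237,210)), the tall beaker at (326,209) and the big beaker at (287,182). In the top view the same things are near (190,195), (220,190), (252,187), (321,223) and (317,172). I'll enlarge both to read them more closely.

```bash
python3 - <<'E'
import cv2
a=cv2.imread("pics/scene0.png")[165:305,150:350]; cv2.imwrite("pics/s1.png",cv2.resize(a,None,fx=4,fy=4,interpolation=2))
a=cv2.imread("pics/top0.png")[140:250,165:345]; cv2.imwrite("pics/t1.png",cv2.resize(a,None,fx=4,fy=4,interpolation=2))
E
```

```text
(no output)
```

View pics/s1.png

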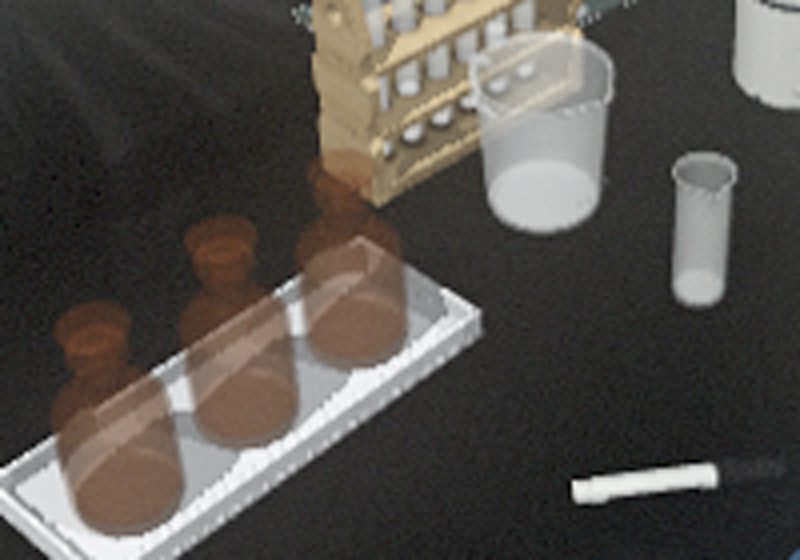

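View pics/t1.png

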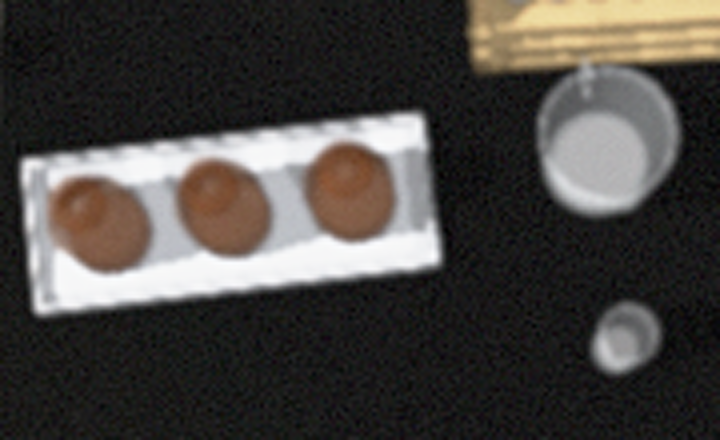

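The crops show the stopper tops at scene-crop (93,322), (221,231), (345,165) and top-crop (82,203), (212,183), (342,168). The tall beaker's rim is at (704,172) and (631,331), and the big one's at (543,75) and (609,134).

```bash
cat > m.py <<'E'
import cv2,numpy as np
L=[np.load(f"{n}0.npz") for n in("scene","top")]
P=[c["K"]@np.c_[c["R"],c["t"]] for c in L]
pts=dict(left=((93,322),(82,203)),mid=((221,231),(212,183)),right=((345,165),(342,168)),tall=((704,172),(631,331)),big=((543,75),(609,134)))
for k,(a,b) in pts.items():
    a=(np.array(a,float)+.5)/4-.5+[150,165]; b=(np.array(b,float)+.5)/4-.5+[165,140]
    X=cv2.triangulatePoints(P[0],P[1],a,b).ravel(); X=X[:3]/X[3]
    e=[p@np.r_[X,1] for p in P]; print(k,X.round(1),[(q[:2]/q[2]-u).round(1).tolist() for q,u in zip(e,(a,b))])
    # single-view rays at the text height as a check
    h=dict(tall=111,big=119).get(k,156)
    for c,u in zip(L,(a,b)):
        C=-c["R"].T@c["t"]; d=c["R"].T@np.linalg.inv(c["K"])@np.r_[u,1]; print('   ',(C+d*(h-C[2])/d[2]).round(1))
E
python3 m.py
python3 - <<'E'
import cv2,numpy as np
L=[np.load(f"{n}0.npz") for n in("scene","top")]
P=[c["K"]@np.c_[c["R"],c["t"]] for c in L]
for k,a,b in [("shelf right-front",(283,100),(357,120)),("shelf left-front",(40,190),(93,120)),("rack near-left foot",(244,215),(283,157)),("rack left top",(230,163),(284,126))]:
    X=cv2.triangulatePoints(P[0],P[1],np.array(a,float),np.array(b,float)).ravel(); print(k,(X[:3]/X[3]).round())
c=L[1];C=-c["R"].T@c["t"]
for n,u,zs in (("shelf edge",(300,119),(300,400,500)),("low",(385,220),(67,)),("mug",(397,175),(101,)),("flask",(470,140),(200,)),("white1",(462,185),(120,))):
    for z in zs:
        d=c["R"].T@np.linalg.inv(c["K"])@np.r_[u,1]; print(n,(C+d*(z-C[2])/d[2]).round())
E
```

```text
shelf right-front [ 726. -151.  301.]
shelf left-front [719. 531. 324.]
rack near-left foot [699.  37.   2.]
rack left top [753.  35. 159.]
shelf edge [727.  -3. 300.]
shelf edge [694.   3. 400.]
shelf edge [660.   8. 500.]
low [ 483. -271.   67.]
mug [ 616. -305.  101.]
flask [ 695. -491.  200.]
white1 [ 580. -492.  120.]
```

Careful with the scale: shifts go in shares of 1000 mm and turns go in shares of 4 rad. That gives: -60 mm / 1000 = -0.06, 0.23 rad / 4 = 0.0575.

```bash
echo '[[[0,0,0,-0.06,0.045],[0,0,0,-0.06,0.0575]]]' | python3 shift.py
```

```text
time: 0.35
tool_pos: [119.8, -512.8, 309.5]
tcp_rot: [3.134, -0.001, -0.003]
contact_force: [-0.2, 0.3, -0.5]
grip_width: 76.5
finger_force: 0.0
```

Converted, -225 mm / 1000 = -0.225, 120 mm / 1000 = 0.12.

```bash
echo '[[[0,0.04,-0.045,0,0],[0,0.08,-0.09,0,0],[0,0.12,-0.135,0,0],[0,0.16,-0.18,0,0],[0,0.2,-0.225,0,0]]]' | python3 shift.py
```

```text
time: 0.98
tool_pos: [320.5, -284.6, 305.4]
tcp_rot: [-3.142, 0.0, -0.001]
contact_force: [0.5, -0.2, 0.1]
grip_width: 26.0
finger_force: 0.0
```

Converted, -250 mm / 1000 = -0.25, -200 mm / 1000 = -0.2.

```bash
echo '[[[0,0.02,-0.05,0,0],[0,0.04,-0.1,0,0],[0,0.06,-0.15,0,0],[0,0.08,-0.2,0,0],[0,0.1,-0.25,0,0]]]' | python3 shift.py
```

```text
time: 1.6
tool_pos: [420.0, -34.5, 305.4]
tcp_rot: [3.141, 0.0, -0.0]
contact_force: [1.0, 0.0, 0.6]
grip_width: 0.1
finger_force: 0.0
```

Converted, -266 mm / 1000 = -0.266, -158 mm / 1000 = -0.158.

```bash
echo '[[[0,0.03,-0.052,0,0],[0,0.06,-0.105,0,0],[0,0.092,-0.158,0,0],[0,0.125,-0.212,0,0],[0,0.158,-0.266,0,0]]]' | python3 shift.py
```

```text
time: 2.22
tool_pos: [577.6, 230.3, 305.0]
tcp_rot: [3.141, 0.0, -0.0]
contact_force: [1.0, -1.0, 0.7]
grip_width: 0.2
finger_force: 0.0
```

Converted, 85 mm / 1000 = 0.085, 70 mm / 1000 = 0.07.

```bash
echo '[[[0,0,0,0.025,0],[0,0,0,0.05,0],[0,0,0,0.07,0],[0,0,0,0.085,0],[0,0,0,0.085,0]]]' | python3 shift.py; python3 - <<'E'
from plant import bot
import cv2
a=bot.capture("scene")["color"][:,:,::-1][130:290,140:340]; b=bot.capture("top")["color"][:,:,::-1][110:270,165:365]
cv2.imwrite("pics/c2.png",cv2.resize(cv2.hconcat([a,b]),None,fx=2,fy=2,interpolation=2))
E
```

```text
time: 2.85
tool_pos: [576.4, 228.2, 219.2]
tcp_rot: [3.141, 0.003, -0.0]
contact_force: [1.0, 0.1, -0.8]
grip_width: 0.4
finger_force: 0.0
```

View pics/c2.png

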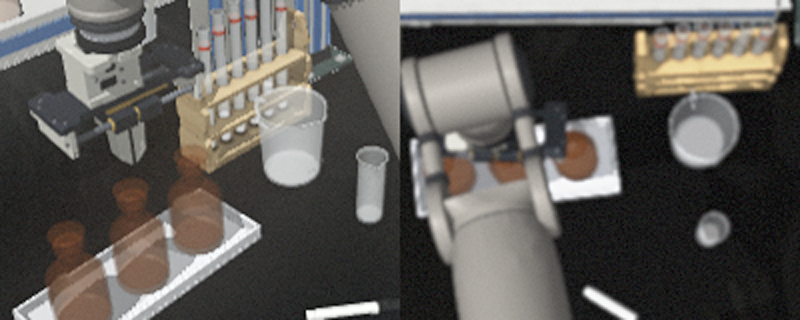

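The fingertips (crop (128,160)) sit straight above the middle stopper (130,187), about 43 mm up, and nothing is disturbed. I'll go down 15 mm and dwell.

Converted, 14 mm / 1000 = 0.014, 8 mm / 1000 = 0.008.

```bash
echo '[[[0,0.001,-0.002,0.008,0],[0,0.002,-0.003,0.014,0],[0,0.002,-0.003,0.014,0],[0,0.002,-0.003,0.014,0],[0,0.002,-0.003,0.014,0]]]' | python3 shift.py
```

```text
time: 3.58
tool_pos: [579.1, 231.4, 206.7]
tcp_rot: [-3.142, -0.0, -0.0]
contact_force: [-0.5, -0.7, -0.0]
grip_width: 0.5
finger_force: 0.0
```

```bash
for i in 1 2 3; do echo '[[[0,0,0,0,0],[0,0,0,0,0],[0,0,0,0,0],[0,0,0,0,0],[0,0,0,0,0]]]' | python3 shift.py; done
```

```text
time: 4.2
tool_pos: [579.0, 231.4, 206.5]
tcp_rot: [3.142, -0.0, -0.0]
contact_force: [0.9, -0.3, 0.3]
grip_width: 0.3
finger_force: 0.0
time: 4.82
tool_pos: [579.0, 231.4, 206.5]
tcp_rot: [3.142, -0.0, -0.0]
contact_force: [-0.1, 0.7, -0.0]
grip_width: 0.8
finger_force: 0.0
time: 5.45
tool_pos: [578.9, 231.3, 206.5]
tcp_rot: [3.141, 0.0, -0.0]
contact_force: [0.6, 0.3, 0.3]
grip_width: 0.7
finger_force: 0.0
```

Converted, 140 mm / 1000 = 0.14, -100 mm / 1000 = -0.1.

```bash
echo '[[[0,0,0,-0.05,0],[0,0,0,-0.1,0],[0,-0.05,0.03,-0.1,0],[0,-0.085,0.08,-0.1,0],[0,-0.095,0.14,-0.1,0]]]' | python3 shift.py
```

```text
time: 6.08
tool_pos: [482.0, 91.0, 307.0]
tcp_rot: [3.142, -0.001, 0.002]
contact_force: [1.7, -0.5, -0.0]
grip_width: 1.0
finger_force: 0.0
```

```bash
echo '[[[0,-0.003,0.055,0,0],[0,-0.008,0.11,0,0],[0,-0.013,0.165,0,0],[0,-0.013,0.165,0.035,0],[0,-0.013,0.165,0.08,0]]]' | python3 shift.py
```

```text
time: 6.7
tool_pos: [471.4, -74.8, 226.5]
tcp_rot: [3.14, -0.003, -0.002]
contact_force: [0.5, 0.1, -0.7]
grip_width: 0.4
finger_force: 0.0
```

Converted, 40 mm / 1000 = 0.04.

```bash
echo '[[[0,0,0,0.04,0],[0,0,0,0.04,0]]]' | python3 shift.py; python3 - <<'E'
from plant import bot
import cv2
a=bot.capture("scene")["color"][:,:,::-1][130:290,220:420]; b=bot.capture("top")["color"][:,:,::-1][110:270,235:435]
cv2.imwrite("pics/c3.png",cv2.resize(cv2.hconcat([a,b]),None,fx=2,fy=2,interpolation=2))
E
```

```text
time: 6.95
tool_pos: [469.2, -73.2, 184.5]
tcp_rot: [-3.14, 0.006, -0.0]
contact_force: [-0.7, 0.8, 0.6]
grip_width: 0.4
finger_force: 0.0
```

View pics/c3.png

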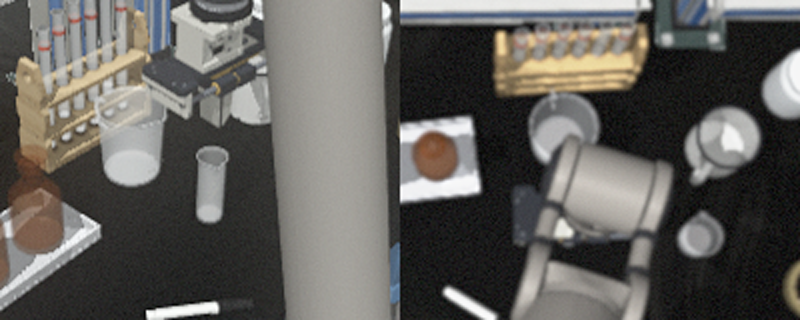

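The fingertips (crop (213,122)) are in line above the tall beaker's rim (212,157), about 55 mm up. I'll go down 26 mm and dwell.

Converted, 25 mm / 1000 = 0.025, 13 mm / 1000 = 0.013.

```bash
echo '[[[0,0,0,0.013,0],[0,0,0,0.025,0],[0,0,0,0.025,0],[0,0,0,0.025,0],[0,0,0,0.025,0]]]' | python3 shift.py; for i in 1 2 3; do echo '[[[0,0,0,0,0],[0,0,0,0,0],[0,0,0,0,0],[0,0,0,0,0],[0,0,0,0,0]]]' | python3 shift.py; done | grep -A1 time
```

```text
time: 7.68
tool_pos: [471.1, -73.7, 161.8]
tcp_rot: [3.141, -0.001, -0.0]
contact_force: [0.8, -1.2, -0.0]
grip_width: 0.5
finger_force: 0.0
time: 8.3
tool_pos: [470.9, -73.6, 161.5]
--
time: 8.93
tool_pos: [470.9, -73.6, 161.5]
--
time: 9.55
tool_pos: [470.9, -73.7, 161.5]
```

Converted, 149 mm / 1000 = 0.149, 100 mm / 1000 = 0.1.

```bash
echo '[[[0,0,0,-0.05,0],[0,0,0,-0.09,0],[0,0.05,-0.004,-0.09,0],[0,0.1,-0.009,-0.09,0],[0,0.149,-0.014,-0.09,0]]]' | python3 shift.py
```

```text
time: 10.18
tool_pos: [621.4, -59.5, 251.7]
tcp_rot: [3.141, -0.001, -0.0]
contact_force: [0.5, -0.3, 0.2]
grip_width: 0.4
finger_force: 0.0
```

Converted, 60 mm / 1000 = 0.06, 30 mm / 1000 = 0.03.

```bash
echo '[[[0,0,0,0.03,0],[0,0,0,0.06,0],[0,0,0,0.06,0]]]' | python3 shift.py; python3 - <<'E'
from plant import bot
import cv2
a=bot.capture("scene")["color"][:,:,::-1][130:290,200:400]; b=bot.capture("top")["color"][:,:,::-1][110:270,235:435]
cv2.imwrite("pics/c4.png",cv2.resize(cv2.hconcat([a,b]),None,fx=2,fy=2,interpolation=2))
E
```

```text
time: 10.55
tool_pos: [618.5, -59.3, 188.9]
tcp_rot: [-3.14, 0.006, -0.0]
contact_force: [0.1, 0.9, 0.2]
grip_width: 0.5
finger_force: 0.0
```

View pics/c4.png

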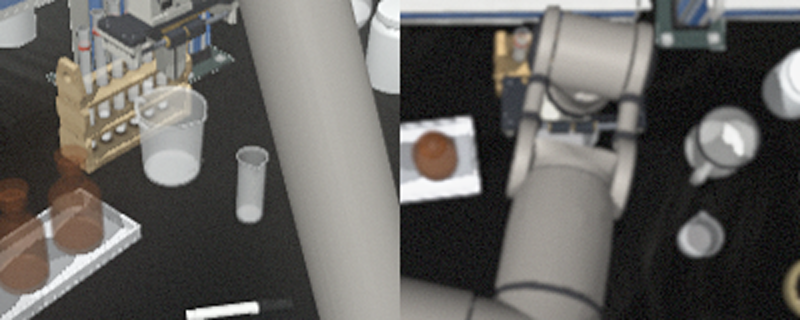

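The fingertips (crop (173,85)) are above the big beaker's mouth (171,107), and the rack and shelf are clear. I'll go down 23 mm and dwell.

Converted, 23 mm / 1000 = 0.023, 12 mm / 1000 = 0.012.

```bash
echo '[[[0,0,-0.001,0.012,0],[0,0,-0.001,0.023,0],[0,0,-0.001,0.023,0],[0,0,-0.001,0.023,0],[0,0,-0.001,0.023,0]]]' | python3 shift.py; for i in 1 2 3; do echo '[[[0,0,0,0,0],[0,0,0,0,0],[0,0,0,0,0],[0,0,0,0,0],[0,0,0,0,0]]]' | python3 shift.py; done | grep -A3 time
python3 - <<'E'
from plant import bot
import cv2
a=bot.capture("scene")["color"][:,:,::-1][130:270,200:360]
cv2.imwrite("pics/c5.png",cv2.resize(a,None,fx=4,fy=4,interpolation=2))
E
```

```text
time: 11.28
tool_pos: [620.1, -58.7, 168.9]
tcp_rot: [3.141, -0.001, -0.0]
contact_force: [-0.3, -0.2, -0.5]
grip_width: 0.6
finger_force: 0.0
time: 11.9
tool_pos: [619.9, -58.7, 168.5]
tcp_rot: [3.141, 0.0, -0.0]
contact_force: [-0.3, -0.3, 0.0]
--
time: 12.52
tool_pos: [619.9, -58.7, 168.5]
tcp_rot: [3.141, -0.0, -0.0]
contact_force: [-0.3, -0.6, 0.2]
--
time: 13.15
tool_pos: [619.9, -58.7, 168.5]
tcp_rot: [3.142, 0.0, -0.0]
contact_force: [0.3, 0.1, 0.3]
```

View pics/c5.png

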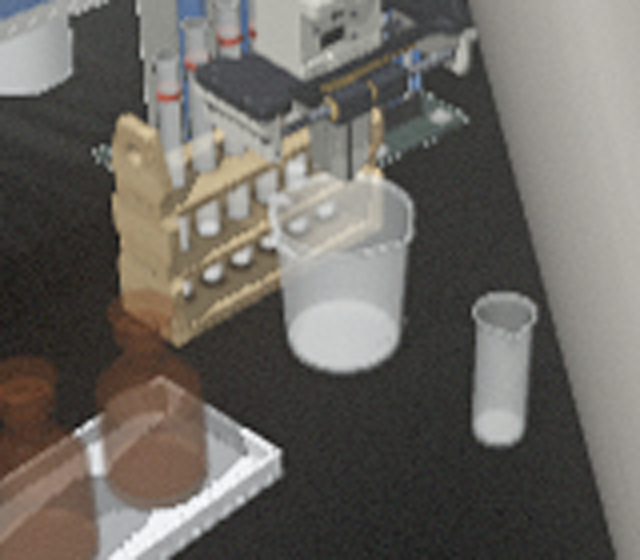

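The fingertips (crop (335,182)) are about 30 mm above the rim centre (343,215), nothing has moved, and the contact force reads about zero.

```bash
python3 -c "
from plant import bot
print(bot.close_job())"
```

```text
the job is handed in; nothing more can be done
None
```

The arm pointed at the middle bottle, the tall beaker and then the big beaker, from about 3 cm above each for over two seconds, touched nothing, and I handed the job in at about 13 s with it still pointing at the big beaker.

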